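Hang the sponge caddy over the towel bar

ROBOT

A 7-joint arm with a two-finger parallel gripper is mounted at the origin on the work surface. World frame = base frame: x ahead of the robot, y to its left, z up, the work surface at z = 0. Lengths are in mm, angles in rad, forces in N, time in s.
With the tool pointing down it reaches from about 400 to 900 mm from the base axis. Payload 5.6 kg.
Tool frame: the origin (TCP) lies midway between the tips of the shut fingers; the grasp point (between the pads) lies 19 mm behind it; z points along the fingers, y is the line along which they close (so a half turn about z gives the same grasp; the last joint's range is limited). The gripper opens to 92 mm and grips with 3 to 60 N. Pads are 20 mm wide; open, the fingers measure 128 mm over their backs; the gripper's body (75 mm by 189 mm) begins 69 mm behind the grasp point.
Start: joints at [-1.148, 0.468, -0.012, 1.603, 0.006, 1.071, -0.056], TCP at [291.979, 580.738, 214.592] pointing down, gripper open.
Joint ranges: [-2.53, 2.53], [-0.31, 2.02], [-1.57, 1.55], [0.28, 2.44], [-1.29, 4.43], [0.15, 1.84], [-2.92, 2.92]. Speed limits (rad/s): [2.57, 2.57, 3.14, 3.14, 3.14, 3.14, 3.14].

INTERFACE

Orientations are given as a rotation vector (axis times angle).
In Python, from cell import robot, grip, kin, viewer gives the robot as it stands. Calls block until the motion is done:
- robot.movep(position, orientation): joint-space move of the TCP to a pose.
- robot.servo_line(position, feed=150, rotation=None): straight line of the TCP; rotation=None keeps the orientation; feed is the mean speed in mm/s.
- robot.goto_joints(angles): joint-space move.
- grip(opening, newtons=None): opening from 0.0 (shut) to 1.0 (fully open); newtons is the grip in N (None keeps the last); returns when the fingers have stopped.
- robot.hold(seconds).
- kin.ik(position, orientation): joint angles nearest the present ones, or None.
- robot.observe(): the state.
- viewer.read_camera(name): name is "scene" or "top"; returns the picture (420x560x3 uint8, red, green, blue); there is no depth.
- viewer.camera_info(name): a dict with "camera_matrix" (3x3 intrinsics, pixels), "R" (3x3) and "t" (3): a world point X has camera coordinates R X + t. Camera axes: x right, y down, z forward; pixel columns grow to the right and rows downward; lengths in mm; the calibration is good to about 2 mm. A picture is of the moment at which its call begins. camera_info takes no time and is no camera call.
A pose or a line that the arm cannot do raises robot.IKError and nothing moves.
- robot.job_done(): hands the job in; it is judged then, once.
Trained networks look in the newest picture that a camera, given by its name, has taken for a name from the list of things; names that differ only in an ending like _2 or _b are one class to them, and where a whole thing is asked for, a point or a joint stands for the part that bears it (a point fixed in the world has none). Each returns a list of dicts, best first, with "confidence" (0 to 1); they miss things now and then, are a little off and sometimes report something else, mostly with a low value. They report only what shows in the picture. A call takes as long as a camera call. They do not tell look-alikes from the thing itself.
- viewer.silhouettes(name, camera): "mask" (420x560 bool, what is visible of it).
- viewer.pinpoint(name, camera): "at" ([x, y, z] in mm, in the coordinates of the camera as it stood for that picture, good to about 4 mm: a listed point, or the origin of a listed thing).
The state is a dict: "t": time; "joints": joint angles; "joint_velocities": joint speeds; "joint_torque": joint torques, N m; "tcp_pos": TCP position; "tcp_rot": TCP orientation; "contact_force": force on the tool from outside, world axes, zero at the start; "wrist_torque": the same for the moment, N m; "grip_width": opening from 0.0 (shut) to 1.0 (fully open); "grip_force": force on a finger pad.
Only numpy, scipy, OpenCV 4.12 (cv2) and the standard library are available. Lean on these libraries where they do the work, as an engineer would, in place of code of your own. Each camera call takes 0.05 s, during which the arm holds its last target. There are 200 camera calls.

TASK

Pick up the grey sponge caddy by its handle and hang it over the bar of the steel towel stand, astride the bar with one pocket on each side, anywhere between the two posts. Lower it on rather than dropping it, and leave it hanging still and level; do not disturb the grey napkin holder or the black soap bottle.

Things in the scene. Friction and masses are not known exactly. Their poses are not given: they have to be found in the camera images.
- caddy: Grey plastic saddle caddy, 134 (x) by 90 (y) mm, standing loose. Origin: underside centre, z up. Side panels (inner faces x = +-25) carry a tent roof, ridge along y, inner z 99, outer z 107; open from below and at the y ends. A 40 mm high pocket outside each panel. Loop handle on the ridge: top bar 12 thick (x), 70 long (y), z 139 to 155; grip from above, closing along x. Half turn looks the same.
- bar_mid (a point): Middle of the axis of the fixed steel towel stand's horizontal bar, 150 mm above the counter; y along the bar, z up. Bar 16 mm in diameter between 16 mm posts at y = +-140 mm. Below it a black drip tray, 170 (x) by 240 (y) by 8 mm high, and 120 mm long feet along x under the posts. A caddy hung here, its y along the bar, has its origin about 91 mm below this point.
- napkin_holder: Bystander: empty napkin holder of the same grey plastic, two upright panels on a flat base, open at the top, without handle or pockets; 50 mm along x, 120 mm along y, 90 mm high, loose. Origin at the centre of its underside, z up.
- soap_bottle: Bystander: black round soap bottle with a narrower black neck and cap, 66 mm in diameter, 150 mm high, loose. Origin at the centre of its underside, z up.
There are look-alikes about, which are no part of the job. What is shaped like the caddy but yellow is not meant.

How it is judged:
By the outcome, as a careful person would: the job done as asked, in the order asked, and still so for the second after the job is handed in, with the robot touching nothing.
It also fails if it takes over 35 s, if anything falls off the work surface, if the arm or the gripper's body presses on something with over 40 N, if the wrist force passes 120 N, or if a joint passes its speed limit or range.

## Working session

There is one attempt and no reset: what is moved stays moved. The work goes in short steps, each a Python script; the robot and the scene stay as the last script left them, time stands still between calls to the robot, and variables do not carry over. Pictures are saved under pics/ and viewed, at most 10 in all, crops included, and the job is handed in when it is done.

```bash
mkdir -p pics; ls; python3 - <<'E'
from cell import robot, grip, kin, viewer
import cv2, numpy as np
for c in ("scene","top"):
    im=viewer.read_camera(c); cv2.imwrite(f"pics/{c}0.png",im[:,:,::-1])
    I=viewer.camera_info(c); R=np.array(I["R"]);t=np.array(I["t"])
    print(c,"cam at",(-R.T@t).round())
    for n in ("caddy","bar_mid","napkin_holder","soap_bottle"):
        for d in viewer.pinpoint(n,c):
            print(n,round(d["confidence"],2),(R.T@(np.array(d["at"])-t)).round(1))
    for d in viewer.silhouettes("caddy",c):
        m=d["mask"]; ys,xs=np.nonzero(m); print("mask",round(d["confidence"],2),xs.mean().round(),ys.mean().round(),np.median(im[m],axis=0))
print(robot.observe())
E
```

```text
pics
scene cam at [1082.  144.  722.]
caddy 0.96 [833.  -92.1  -2. ]
caddy 0.91 [824.7 108.1   1.1]
caddy 0.81 [ 640.2 -149.9    1.4]
caddy 0.75 [ 678.3 -326.5    3.2]
bar_mid 0.85 [618.8 209.9 152.6]
napkin_holder 0.65 [ 523.9 -351.3   -1.6]
soap_bottle 0.7 [ 469.8 -149.2   -0.6]
mask 0.98 322.0 359.0 [104.  83.   7.]
mask 0.82 244.0 224.0 [47. 46. 45.]
mask 0.79 166.0 208.0 [119.  97.  10.]
mask 0.6 226.0 313.0 [127. 104.  10.]
top cam at [ 568.  -43. 1033.]
caddy 0.95 [ 645.3 -149.5   -0.9]
caddy 0.87 [ 682.  -323.2    3.2]
caddy 0.76 [838.3 -92.2  -1.1]
caddy 0.74 [827.8 105.9   1.3]
soap_bottle 0.89 [ 471.9 -144.6   -0.5]
mask 0.81 201.0 114.0 [141. 117.   0.]
mask 0.64 394.0 178.0 [140. 116.   0.]
mask 0.62 290.0 109.0 [127. 100.   0.]
mask 0.61 317.0 196.0 [76. 73. 69.]
{'t': 0.6, 'joints': array([-1.14796556,  0.46745822, -0.01162882,  1.60268966,  0.00601143,
        1.0714033 , -0.05630378]), 'joint_velocities': array([-1.14365174e-03,  2.47946549e-04, -1.85933299e-03, -9.16866760e-04,
        2.25867042e-05,  1.12392072e-03, -1.05944747e-03]), 'joint_torque': array([-5.31789792e-04, -5.20133579e+01, -1.23563100e-02, -2.43946105e+01,
       -5.65521349e-02,  1.15940502e-02,  3.95326754e-05]), 'tcp_pos': array([291.98954026, 580.74205165, 214.62379985]), 'tcp_rot': array([7.25182861e-01, 3.05669735e+00, 1.07443101e-04]), 'contact_force': array([-0.17356742,  1.09026995,  0.35523272]), 'wrist_torque': array([-0.02561637, -0.00021139, -0.0574042 ]), 'grip_force': 0.0, 'grip_width': 1.001084813455858}
```

View pics/scene0.png

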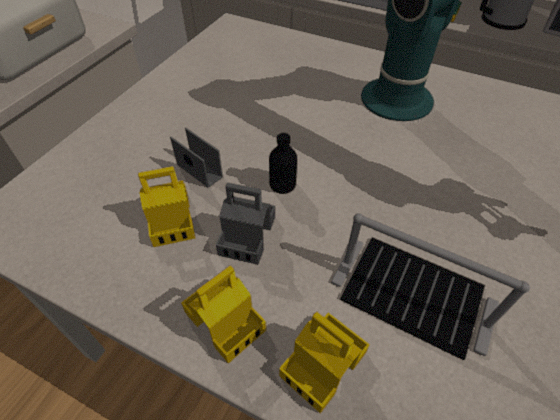

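View pics/top0.png

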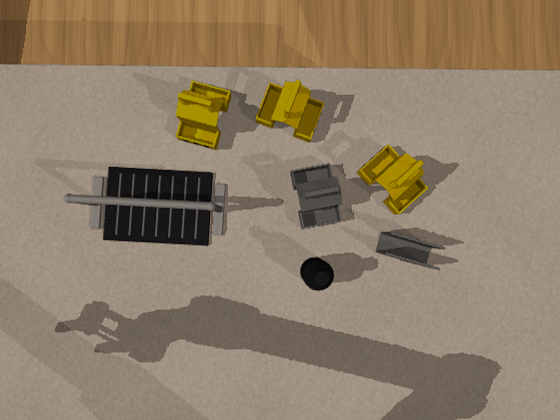

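The grey caddy is at scene (244,224) and top (317,196), upright, with its handle roughly along y. The stand's bar runs from about (68,199) to (220,204) in the top view. The bottle is at top (317,273) and the napkin holder at (404,248). I'll enlarge the views to refine the yaw values.

```bash
cat > h.py <<'E'
import numpy as np, cv2
from cell import robot, grip, kin, viewer
from scipy.optimize import minimize
def proj(c,X):
    I=viewer.camera_info(c); p=(np.atleast_2d(X)@np.array(I["R"]).T+np.array(I["t"]))@np.array(I["camera_matrix"]).T
    return p[:,:2]/p[:,2:]
def box(x0,x1,y0,y1,z0,z1): return np.array([[x,y,z] for x in(x0,x1) for y in(y0,y1) for z in(z0,z1)],float)
Y=45
CADDY=[box(-67,-25,-Y,Y,0,40),box(25,67,-Y,Y,0,40),
 np.vstack([box(-29,-25,-Y,Y,0,75),box(-4,4,-Y,Y,99,107)]),np.vstack([box(25,29,-Y,Y,0,75),box(-4,4,-Y,Y,99,107)]),
 box(-6,6,-35,35,139,155),box(-6,6,-35,-25,100,155),box(-6,6,25,35,100,155)]
def place(P,x,y,a,z=0):
    c,s=np.cos(a),np.sin(a); return P@np.array([[c,-s,0],[s,c,0],[0,0,1]]).T+[x,y,z]
def render(c,parts,x,y,a,z=0):
    m=np.zeros((420,560),np.uint8)
    for P in parts:
        cv2.fillConvexPoly(m,cv2.convexHull((proj(c,place(P,x,y,a,z))*16).round().astype(np.int32)),1,shift=4)
    return m>0
E
python3 - <<'E'
from h import *
ims={}; masks={}
for c in("scene","top"):
    ims[c]=viewer.read_camera(c)
    p=proj(c,[643,-150,50])[0]
    ds=viewer.silhouettes("caddy",c)
    ds=[d for d in ds if np.ptp(np.median(ims[c][d["mask"]],axis=0))<25]
    masks[c]=ds[0]["mask"]; print(c,len(ds),masks[c].sum())
def cost(v):
    s=0
    for c in masks:
        r=render(c,CADDY,*v); s+=1-(r&masks[c]).sum()/(r|masks[c]).sum()
    return s
for a0 in(-.2,0,.2):
    S=np.array([[643,-150,a0],[653,-150,a0],[643,-140,a0],[643,-150,a0+.2]])
    r=minimize(cost,S[0],method="Nelder-Mead",options=dict(initial_simplex=S)); print(r.x.round(3),r.fun)
    if a0==-.2 or r.fun<best.fun: best=r
np.save("caddy.npy",best.x)
tiles=[]
for c,(u,v) in(("top",(265,140)),("top",(50,140)),("scene",(200,170)),("scene",(330,200))):
    w,h=(100,100) if u in(265,200) else (200,150)
    im=ims[c][:,:,::-1].copy()
    if w==100:
        k=cv2.findContours(render(c,CADDY,*best.x).astype(np.uint8),0,2)[0]
    t=cv2.resize(im[v:v+h,u:u+w],None,fx=(4 if w==100 else 2),fy=(4 if w==100 else 2),interpolation=cv2.INTER_CUBIC)
    if w==100: cv2.polylines(t,[((q-[u,v])*4).astype(np.int32) for q in k],True,(0,0,255),1); t=t[:300]
    else: t=t[:300]
    tiles.append(t)
cv2.imwrite("pics/z1.png",np.vstack([np.hstack(tiles[:2]),np.hstack(tiles[2:])]))
E
```

```text
scene 1 3435
top 1 2598
[ 6.41002e+02 -1.49600e+02  1.98000e-01] 0.09739247173026278Traceback (most recent call last):
  File "<stdin>", line 16, in <module>
    res = _minimize_neldermead(fun, x0, args, callback, bounds=bounds,
                               **options)
    fsim[j] = func(sim[j])
              ~~~~^^^^^^^^
    fx = function(np.copy(x), *(wrapper_args + args))
  File "<stdin>", line 12, in cost
  File "h.py", line 17, in render
    cv2.fillConvexPoly(m,cv2.convexHull((proj(c,place(P,x,y,a,z))*16).round().astype(np.int32)),1,shift=4)
                                         ~~~~^^^^^^^^^^^^^^^^^^^^
  File "h.py", line 5, in proj
    I=viewer.camera_info(c); p=(np.atleast_2d(X)@np.array(I["R"]).T+np.array(I["t"]))@np.array(I["camera_matrix"]).T
ValueError: time passes only in moves, steps and waits
```

```bash
python3 - <<'E'
s=open("h.py").read()
s=s.replace("def proj(c,X):\n    I=viewer.camera_info(c);","INFO={c:{k:np.array(v) for k,v in viewer.camera_info(c).items() if k in('R','t','camera_matrix')} for c in('scene','top')}\ndef proj(c,X):\n    I=INFO[c];")
s+='''
def unproj(c,uv,z):
    I=INFO[c]; d=I["R"].T@np.linalg.inv(I["camera_matrix"])@np.r_[uv,1]; o=-I["R"].T@I["t"]
    return o+d*(z-o[2])/d[2]
def cyl(x,y,a,n=29):  # bar axis points in world
    return place(np.c_[np.zeros(n),np.linspace(-140,140,n),np.full(n,150.)],x,y,a)
'''
open("h.py","w").write(s)
E
python3 - <<'E'
from h import *
ims={c:cv2.imread(f"pics/{c}0.png")for c in("scene","top")}
b=np.array([641.,-149.6,.198]); np.save("caddy.npy",b)
g=cv2.cvtColor(ims["top"],6).astype(float)
pts=[]
for u in range(115,205,2):
    w=np.clip(g[188:220,u]-50,0,None); 
    if w.sum(): pts.append([u,188+(w*np.arange(32)).sum()/w.sum()])
vx,vy,u0,v0=cv2.fitLine(np.float32(pts),cv2.DIST_HUBER,0,.01,.01).ravel()
P=[unproj("top",[u,v0+(u-u0)*vy/vx],150) for u in(70,145,218)]
a=np.arctan2(-(P[0]-P[2])[0],(P[0]-P[2])[1]); print("bar line",np.round(P,1),"yaw",a)
mid=(P[0]+P[2])/2
bar=[mid[0],mid[1],a]; print(bar); np.save("bar.npy",bar)
tiles=[]
for c,u,v,w,h,f in(("top",265,140,100,75,4),("top",50,140,200,150,2),("scene",200,170,100,100,3),("scene",330,200,220,150,2)):
    t=cv2.resize(ims[c][v:v+h,u:u+w],None,fx=f,fy=f,interpolation=cv2.INTER_CUBIC)
    def dr(q,col,cl): cv2.polylines(t,[((q-[u,v]+.5)*f).round().astype(np.int32).reshape(-1,1,2)],cl,col,1)
    if w==100:
        for q in CADDY: dr(cv2.convexHull(proj(c,place(q,*b)).astype(np.float32)).reshape(-1,2),(0,0,255),True)
    else:
        dr(proj(c,cyl(*bar)),(0,0,255),False)
    tt=np.zeros((300,[400,440][c=="scene" and w>100]if w>100 else 400-100*(c=="scene")+0,3),np.uint8); tt[:t.shape[0],:t.shape[1]]=t[:300,:tt.shape[1]]; tiles.append(tt)
r2=np.hstack(tiles[2:]); r2=np.hstack([r2,np.zeros((300,800-r2.shape[1],3),np.uint8)])
cv2.imwrite("pics/z1.png",np.vstack([np.hstack(tiles[:2]),r2]))
E
```

```text
bar line [[626.3 347.7 150. ]
 [618.8 200.7 150. ]
 [611.4  56.9 150. ]] yaw -0.05104104052186282
[np.float64(618.848462322183), np.float64(202.310040192527), np.float64(-0.05104104052186282)]
```

View pics/z1.png

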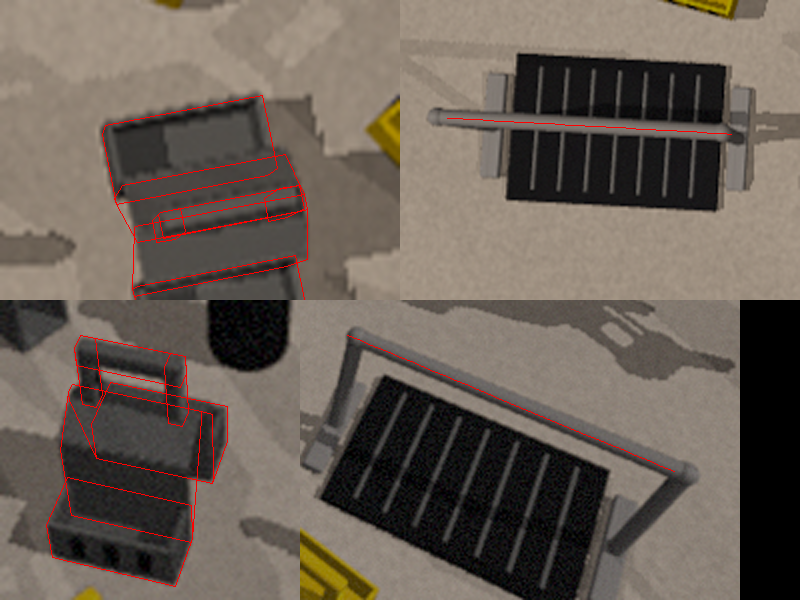

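Both model overlays sit on the image. That puts the caddy at (641,-150) with yaw 0.198, and the bar's axis through (619,208) with yaw -0.05, which agrees with pinpoint. Next I grasp and lift.

```bash
cat >> h.py <<'E'
from scipy.spatial.transform import Rotation
def down(a):
    c,s=np.cos(a),np.sin(a); return Rotation.from_matrix(np.array([[-s,c,0],[c,s,0],[0,0,-1]]).T if 0 else np.array([[-s,c,0],[c,s,0],[0,0,-1]])).as_rotvec()
def best(pos,a):
    """down-pointing orientation, of the two half turns, with the last joint nearer its middle"""
    o=[(abs(np.array(q)[6]),down(b)) for b in(a,a+np.pi) if (q:=kin.ik(pos,down(b))) is not None]
    return min(o,key=lambda t:t[0])[1]
def say(m):
    o=robot.observe(); print(m,round(o["t"],2),o["tcp_pos"].round(1),o["contact_force"].round(1),o["wrist_torque"].round(2),"w",round(o["grip_width"],3),"f",round(o["grip_force"],1))
E
python3 - <<'E'
from h import *
x,y,a=np.load("caddy.npy")
p=np.array([x,y,128.])
r=best(p,a); print(Rotation.from_rotvec(r).as_matrix().round(2))
robot.servo_line([292,581,300],feed=200)
robot.movep(p+[0,0,120],r); say("above")
robot.servo_line(p+[0,0,40],feed=150); robot.servo_line(p,feed=80); say("at")
grip(0.0,30); robot.hold(.1); say("grip")
robot.servo_line(p+[0,0,30],feed=50); robot.hold(.1); say("lift")
for c in("scene","top"): cv2.imwrite(f"pics/{c}1.png",viewer.read_camera(c)[:,:,::-1])
cv2.imwrite("pics/g1.png",np.hstack([cv2.imread("pics/scene1.png")[100:400,150:550],cv2.imread("pics/top1.png")[60:360,160:560]]))
E
```

```text
[[-0.2   0.98  0.  ]
 [ 0.98  0.2  -0.  ]
 [-0.    0.   -1.  ]]
above 4.23 [ 641.4 -148.3  247.9] [-0.   0.2 -0.5] [-0.09  0.05 -0.01] w 0.999 f 0.0
at 5.57 [ 641.  -149.8  127.8] [-0.5 -0.4 -0.6] [-0.07  0.02  0.04] w 1.001 f 0.0
grip 6.85 [ 641.  -149.6  127.9] [ 0.4  0.3 -0. ] [-0.09 -0.05 -0.  ] w 0.122 f 30.0
lift 7.7 [ 640.7 -149.4  157.6] [ 1.   0.2 -2.6] [0.01 0.05 0.06] w 0.125 f 30.0
```

View pics/g1.png

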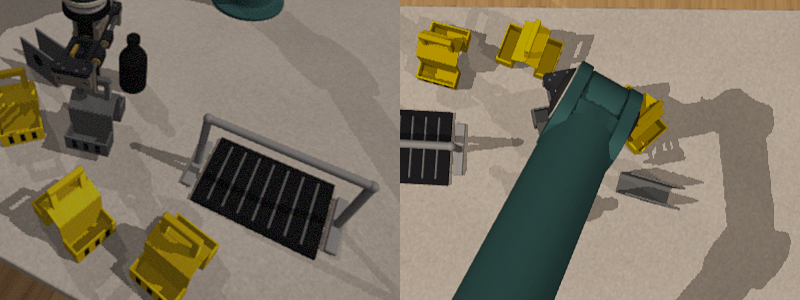

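The gripper holds the caddy upright at crop (90,125). The jaw width is about 11 mm, in line with the 12 mm handle, and the weight is about 2.6 N. Next I carry it over the bar.

```bash
python3 - <<'E'
from h import *
x,y,a=np.load("caddy.npy"); bx,by,ba=np.load("bar.npy")
ty=205.; tx=bx-(ty-by)*np.tan(ba)
print("target",tx,ty)
robot.servo_line([x,y,308],feed=150)
r=best([tx,ty,308],ba)
robot.movep([tx,ty,308],r); robot.hold(.3); say("over")
im=viewer.read_camera("scene")[:,:,::-1].copy()
t=cv2.resize(im[100:400,200:560],None,fx=2,fy=2)
for q in CADDY:
    cv2.polylines(t,[((cv2.convexHull(proj("scene",place(q,tx,ty,ba,180)).astype(np.float32))-[200,100]+.5)*2).astype(np.int32)],True,(0,0,255),1)
cv2.imwrite("pics/over.png",t)
E
```

```text
target 618.9858800234229 205.0
over 10.58 [619.3 204.  308.1] [ 0.4 -0.  -1.4] [-0.02  0.08 -0.02] w 0.124 f 30.0
```

View pics/over.png

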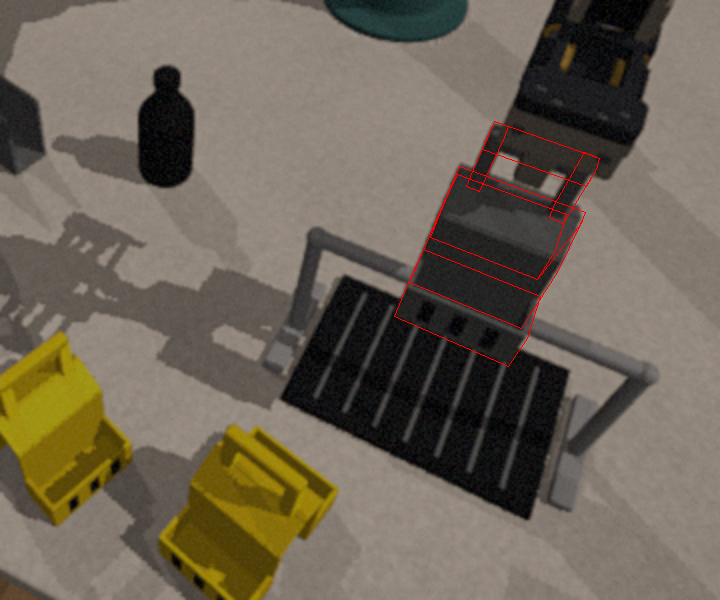

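The caddy is level above the bar, around (490,260), and matches the predicted outline. Now I lower it, watching the contact force.

```bash
python3 - <<'E'
from h import *
bx,by,ba=np.load("bar.npy"); tx,ty=619.,205.
robot.servo_line([tx,ty,240],feed=70); say("mid")
o=robot.observe()
if np.linalg.norm(o["contact_force"][:2])>5: raise SystemExit("side contact")
robot.servo_line([tx,ty,196],feed=50); say("196")
z=196; f0=robot.observe()["contact_force"][2]
while z>178:
    z-=1.5; robot.servo_line([tx,ty,z],feed=20); o=robot.observe()
    if o["contact_force"][2]-f0>2.5: break
robot.hold(.2); say("down")
im=viewer.read_camera("scene")[:,:,::-1]
cv2.imwrite("pics/down.png",cv2.resize(im[130:400,250:560],None,fx=2,fy=2))
E
```

```text
mid 11.76 [619.4 205.  240.6] [-0.4 -0.1 -2.4] [-0.07  0.15  0.01] w 0.124 f 30.0
196 12.79 [619.3 205.  196.4] [-0.5  0.4 -1.7] [-0.03  0.04 -0.04] w 0.129 f 30.0
down 14.49 [619.4 205.  188.5] [-2.6 -0.7  7.4] [-0.14  0.75  0.03] w 0.125 f 30.0
```

View pics/down.png

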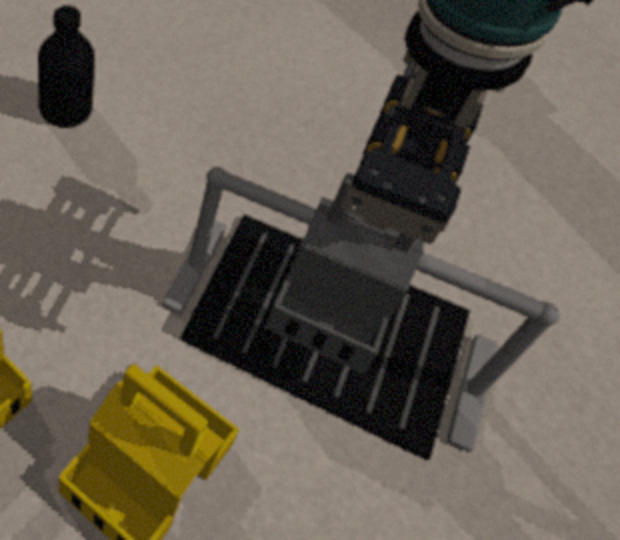

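The caddy is astride the bar at about (350,270), with one slope just touching: Fx is -2.6 N and z is 1.5 mm above the expected seat. I'll shift it in -x until the sideways force vanishes, seat it, and release.

```bash
python3 - <<'E'
from h import *
x,z=619.,188.5
f0=np.array([0,0,-2.])
for i in range(12):
    f=robot.observe()["contact_force"]-f0
    if abs(f[0])>1.2: x+=.5*np.sign(f[0])
    elif f[2]<3: z-=.6
    else: break
    robot.servo_line([x,205,z],feed=15); robot.hold(.1)
say("seated"); print(x,z)
im=viewer.read_camera("scene")[:,:,::-1]
cv2.imwrite("pics/seat.png",cv2.resize(im[130:400,250:560],None,fx=2,fy=2))
E
```

```text
seated 15.25 [618.5 205.  188.1] [-1.  -1.4  3.2] [-0.11  0.48 -0.1 ] w 0.131 f 30.0
618.5 187.9
```

```bash
python3 - <<'E'
from h import *
grip(0.0,3); robot.hold(.4); say("soft")
grip(0.5); robot.hold(.6); say("open")
robot.servo_line([618.5,205,225],feed=60); robot.servo_line([618.5,205,330],feed=150); say("up")
r=robot.observe()["tcp_rot"]
q=robot.observe()["joints"]; robot.movep([480,-40,380],best([480,-40,380],0)); say("away")
bx,by,ba=np.load("bar.npy")
T=[]
for c,(u,v,w,h) in(("scene",(250,150,270,240)),("top",(50,100,300,200))):
    im=viewer.read_camera(c)[:,:,::-1]; cv2.imwrite(f"pics/{c}_end.png",im)
    T.append(cv2.resize(im[v:v+h,u:u+w],(400,400*h//w)))
H=max(t.shape[0] for t in T)
cv2.imwrite("pics/end.png",np.hstack([np.vstack([t,np.zeros((H-len(t),400,3),np.uint8)])for t in T]))
for n in("caddy","soap_bottle","napkin_holder"):
    for c in("scene","top"):
        for d in viewer.pinpoint(n,c): print(n,c,round(d["confidence"],2),(INFO[c]["R"].T@(np.array(d["at"])-INFO[c]["t"])).round(1))
say("end")
E
```

```text
soft 15.92 [618.7 205.  188. ] [-0.6  0.1  4.5] [-0.07  0.26  0.04] w 0.129 f 3.0
open 17.18 [618.5 205.  187.9] [ 0.7 -0.1 -0.7] [-0.04  0.05 -0.05] w 0.497 f 0.0
up 18.79 [617.9 205.  328.9] [-0.3  0.3 -1.2] [-0.04 -0.    0.  ] w 0.498 f 0.0
away 19.89 [480.6 -38.5 379.9] [ 0.8 -0.2 -0.5] [-0.06  0.02 -0.02] w 0.498 f 0.0
caddy scene 0.93 [ 680.5 -328.5    2.7]
caddy scene 0.86 [836.  -90.8  -1.9]
caddy scene 0.62 [827.  105.9   1.3]
caddy scene 0.6 [ 469.8 -151.3    2.8]
caddy top 0.88 [ 682.6 -318.6    0.8]
caddy top 0.86 [8.274e+02 1.076e+02 3.000e-01]
caddy top 0.76 [835.9 -93.8   1.9]
caddy top 0.66 [620.  208.8  59. ]
soap_bottle scene 0.67 [ 470.5 -151.1    1.8]
soap_bottle top 0.96 [ 469.6 -147.     2.5]
napkin_holder scene 0.77 [ 520.6 -352.6   -2.5]
napkin_holder top 0.57 [ 520.8 -356.    -6.9]
end 20.29 [480.2 -39.7 379.8] [0.3 0.6 0.7] [-0.02  0.03 -0.01] w 0.501 f 0.0
```

View pics/end.png

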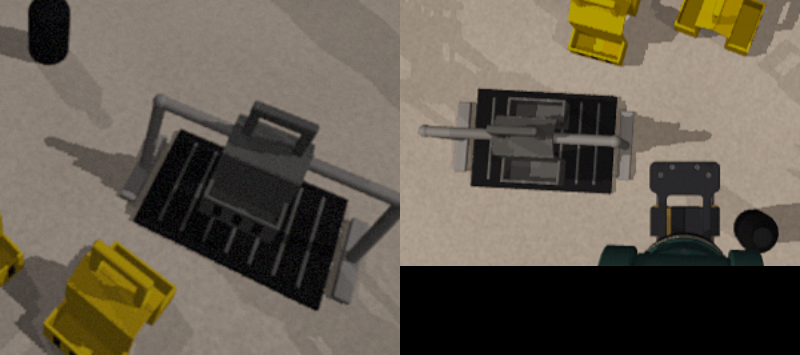

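The caddy hangs astride the bar: scene crop (255,170), top crop (525,138), with a pocket on each side. Its origin is at z=59, as expected, and the bystanders haven't moved. One check remains, for stillness and level.

```bash
python3 - <<'E'
from h import *
bx,by,ba=np.load("bar.npy")
robot.hold(1.0)
ims={c:viewer.read_camera(c) for c in("scene","top")}
old=cv2.imread("pics/scene_end.png")[:,:,::-1]
d=np.abs(cv2.blur(ims["scene"],(3,3)).astype(int)-cv2.blur(old,(3,3)))[160:330,340:480].max(2); print("diff",np.percentile(d,[50,99,100]))
M={}
for c in ims:
    L=[s["mask"] for s in viewer.silhouettes("caddy",c)]
    u,v=proj(c,[620,207,150])[0].round().astype(int)
    L=[m for m in L if m[v-15:v+15,u-15:u+15].mean()>.5]
    if L: M[c]=L[0]
print(list(M))
def cost(v):
    x,y,a,tilt=v; R=Rotation.from_euler("y",tilt).as_matrix(); s=0
    for c in M:
        r=render(c,[(P-[0,0,91])@R.T+[0,0,91] for P in CADDY],x,y,a,59); s+=1-(r&M[c]).sum()/(r|M[c]).sum()
    return s
for t0 in(-.05,.05):
    S=np.array([[619,205,ba,t0]]*5); S[1:]+=np.diag([5,5,.1,.1])
    r=minimize(cost,S[0],method="Nelder-Mead",options=dict(initial_simplex=S)); print(r.x.round(3),round(r.fun,3))
E
```

```text
diff [ 1.  7. 12.]
['scene', 'top']
[ 6.17984e+02  2.05740e+02 -6.50000e-02  7.20000e-02] 0.105
[ 6.18079e+02  2.05715e+02 -6.80000e-02  7.20000e-02] 0.105
```

```bash
python3 - <<'E'
from h import *
bx,by,ba=np.load("bar.npy"); T=[]
for c,(u,v,w,h) in(("scene",(315,200,133,100)),("top",(90,150,133,100))):
    im=cv2.imread(f"pics/{c}_end.png")
    for tilt,x in((0,619),(.072,618)):
        R=Rotation.from_euler("y",tilt).as_matrix()
        t=cv2.resize(im[v:v+h,u:u+w],(400,300),interpolation=cv2.INTER_CUBIC)
        t=cv2.convertScaleAbs(t,alpha=1.5)
        for P in CADDY:
            q=cv2.convexHull(proj(c,place((P-[0,0,91])@R.T+[0,0,91],x,205.7,-.06,59)).astype(np.float32))
            cv2.polylines(t,[((q-[u,v]+.5)*3).round().astype(np.int32)],True,(0,0,255),1)
        T.append(t)
cv2.imwrite("pics/tilt.png",np.vstack([np.hstack(T[:2]),np.hstack(T[2:])]))
E
```

```text
(no output)
```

View pics/tilt.png

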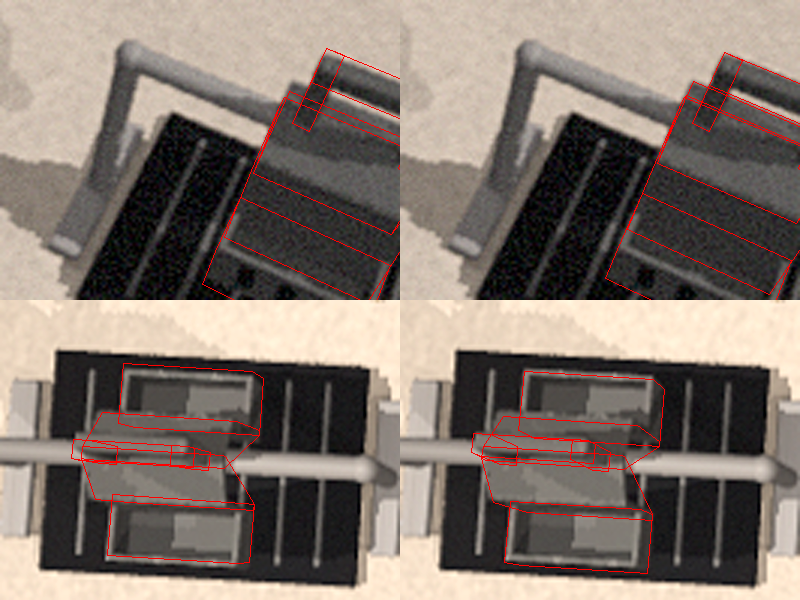

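The tilted overlay fits better. The caddy leans about 4° towards +x and is held there by bar friction, so I'll square it by regripping lightly, centred over the bar, and releasing. Clock time allows that.

```bash
cat > fit.py <<'E'
from h import *
def fit():
    bx,by,ba=np.load("bar.npy"); M={}
    for c in("scene","top"):
        im=viewer.read_camera(c); cv2.imwrite(f"pics/{c}_fin.png",im[:,:,::-1])
        u,v=proj(c,[620,207,150])[0].round().astype(int)
        L=[m for s in viewer.silhouettes("caddy",c) if (m:=s["mask"])[v-15:v+15,u-15:u+15].mean()>.5]
        if L: M[c]=L[0]
    def cost(v):
        x,y,a,tilt=v; R=Rotation.from_euler("y",tilt).as_matrix(); s=0
        for c in M:
            r=render(c,[(P-[0,0,91])@R.T+[0,0,91] for P in CADDY],x,y,a,59); s+=1-(r&M[c]).sum()/(r|M[c]).sum()
        return s
    S=np.array([[619,205,ba,-.04]]*5); S[1:]+=np.diag([5,5,.1,.1])
    r=minimize(cost,S[0],method="Nelder-Mead",options=dict(initial_simplex=S)); print(list(M),r.x.round(3),round(r.fun,3))
E
python3 - <<'E'
from fit import *
bx,by,ba=np.load("bar.npy"); x=617.8
say("start")
robot.movep([x,205,250],best([x,205,250],ba)); say("above")
robot.servo_line([x,205,188],feed=80)
grip(0.0,5); robot.hold(.2); say("grip")
grip(0.4); robot.hold(.2); say("open")
robot.servo_line([x,205,240],feed=80)
robot.movep([480,0,380],best([480,0,380],0)); say("away")
fit(); say("end")
E
```

```text
start 21.49 [480. -40. 380.] [-0.9  0.4  0.4] [-0.02  0.06 -0.04] w 0.504 f 0.0
above 22.68 [618.3 203.3 251.2] [0.2 0.  0.8] [-0.11  0.08 -0.05] w 0.5 f 0.0
grip 24.41 [617.8 205.1 188.1] [0.4 1.1 1.6] [-0.01  0.11  0.04] w 0.131 f 5.0
open 25.15 [617.8 205.  188. ] [-0.5  0.3  0.3] [0.   0.1  0.01] w 0.399 f 0.0
away 27.05 [480.2   1.4 379.7] [-0.   0.6 -0.1] [-0.05 -0.04 -0.01] w 0.401 f 0.0
['top'] [ 6.18963e+02  2.06671e+02 -4.60000e-02 -1.50000e-02] 0.076
end 27.25 [480.3   0.9 379.5] [-0.2 -0.   0.1] [-0.05  0.05 -0.  ] w 0.399 f 0.0
```

Tilt is now about 1°, by the top-camera fit (the scene camera missed it this time). Time is 27 s, and the arm is clear.

```bash
python3 - <<'E'
from h import *
robot.hold(.3); print(robot.job_done())
E
```

```text
the job is handed in; nothing more can be done
None
```

The grey caddy hangs astride the bar, within about 1° of level by the last top-camera fit after one light regrip to square it. The bystanders were not disturbed, and I handed the job in at about 27.6 s; no verdict came back.

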